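# Tuck the zinc flashing under the lapped shingle of a nesting box

## Robot

A 6-joint arm with a two-finger parallel gripper is mounted at the origin on the work surface. World frame = base frame: x ahead of the robot, y to its left, z up, the work surface at z = 0. Lengths are in m, angles in degrees, forces in N, time in s.
With the tool pointing down it reaches from about 0.25 to 0.725 m from the base axis. Payload 4 kg.
Tool frame: the origin (TCP) lies at the very end of the fingers, on their centre line; the grasp point (between the pads) lies 19 mm behind it (manip.grip_point_offset is the z of the grasp point in the tool frame, in m); z points along the fingers, y is the line along which they close (so a half turn about z gives the same grasp; the last joint's range is limited). The gripper opens to 85 mm and grips with 20 to 120 N. Pads are 22 mm wide; open, the fingers measure 114 mm over their backs; the gripper's body (76 mm by 85 mm) begins 54 mm behind the grasp point. The pads swing forward as they close: fully open they stand 13 mm farther back than shut.
Start: joints at [73.74, 13.785, 0.286, 76.501, 0, 90], TCP at [0.14, 0.48, 0.201] pointing down, gripper open.
Joint ranges: [-155.79, 155.79], [-60.16, 107.12], [-62.33, 73.08], [-114, 123.19], [-81.49, 82.49], [-180, 180]. Speed limits (degrees/s): [159.86, 159.86, 180, 180, 180, 180].

## Interface

Orientations are given as a 3x3 rotation matrix whose columns are the frame's x, y, z axes.
In Python, from bench import manip gives the robot as it stands. The module is installed in compiled form; this text tells all that it offers.
- The arm moves only by the shell command python3 -m pendant 'ROWS'. ROWS is JSON, a list of rows, each a list of 7 numbers: the shift along the world's x, y, z scaled (see below), then the turn, a rotation vector about the world's x, y, z scaled (see below), then the gripper command: -1 is fully open, 1 is shut, values between are in proportion. A call has exactly 8 rows; each row shifts and turns the commanded pose from where the row before left it; what a row does not reach is not made up. The controller multiplies each number of a shift by 0.08 m and each number of a turn by pi rad. A row lasts 1/8 s, in which the tool goes at most 62.5 mm and 10.7 degrees, less where a joint would pass 70% of its speed; a pose out of reach is approached as far as the arm can. A call with a number of a shift or a turn outside -1 to 1 is refused whole. A call with a gripper value outside its range is refused whole. The fingers move at their own pace and stop on an object; the grip force is fixed at half the most. Time passes only in rows, so rows that do not move let the fingers close, or fill a call up. It gives the time, the measured TCP pose, the force, the opening and the grip force at its end, in the units of the state.
- manip.get_obs(): the state, without advancing time (a new reading comes with each control period).
- manip.snapshot(name): name is "scene" or "top" or "wrist"; returns a dict with "color" (420x560x3 uint8, red, green, blue), "fx", "fy", "cx", "cy" (pixels), "xyz" and "orientation" of the camera in the world; the wrist camera has in their place "mount" (4x4, takes a point from camera to tool coordinates, whose origin is the TCP and whose axes are the flange's). Camera axes: x right, y down, z forward; pixel columns grow to the right and rows downward; lengths in m; the calibration is good to about 2 mm. A picture is of the moment at which its call begins: read the wrist's pose just before it. There is no depth.
- manip.sign_off(): hands the job in; it is judged then, once.
The state is a dict: "time": time; "q": joint angles; "qvel": joint speeds; "effort": joint torques, N m; "tool_pos": TCP position; "orientation": TCP orientation; "force": force on the tool from outside, world axes, zero at the start; "ft_torque": the same for the moment, N m; "opening": opening from 0.0 (shut) to 1.0 (fully open); "grasp_force": force on a finger pad.
Only numpy, scipy, OpenCV 4.12 (cv2) and the standard library are available. Lean on these libraries where they do the work, as an engineer would, in place of code of your own. Each camera call takes 0.05 s, during which the arm holds its last target. There are 200 camera calls.

## Task

On the carver's bench stands a nesting box with a half-shingled sloping roof. Pick up the zinc flashing with the turned-up sides, lay it on the bare strip of roof board and slide its flat head, centred and straight, up under the middle lapped shingle, which is nailed only at its top, until the turned-up sides all but meet the shingle's lower edge, without lifting that shingle. Finish while still holding the flashing pressed flat on the roof board with the fingers, and do not shift the spare shingle, the nail tin, the glue bottle or the hammer.

Things in the scene. Friction and masses are not known exactly. Their poses are not given: they have to be found in the camera images.
- flashing_mid (a point): centre of the zinc flashing, 5 mm above its underside; sheet 130 (own x) x 56 (y) x 2.5 mm, about 0.1 kg, lying flat on the bench left or right of the box. Both long sides are turned up 10 mm (3 mm thick) from the tail, x = -65, to x = +25 mm: pinch it across these. The last 40 mm, to x = +65, is the flat head for under the shingle. x points to the head, z out of the upper side
- flashing_head (a point): middle of the flashing's head edge (x = +65 mm), half-way through the 2.5 mm sheet; same axes as the flashing
- roof: roof board, 270 mm wide, 245 mm up the slope, pitch 18 deg, part of the fixed nesting box; low eave towards the robot. Origin: middle of the eave edge on the board's upper surface; x up the slope, y along the eave, z out of the surface. Bare below the lapped shingle for y = -92..92 mm; beyond that lie 6 mm shingles. The box is 240 mm high at the ridge
- lap_butt (a point): middle of the lapped (middle) shingle's lower edge, on its underside; axes as the roof's. It is 84 mm wide, 6 mm thick, 100 mm long, with fixed shingles of its course close on each side. The edge lies 85 mm up the slope from the eave, over an open gap 7 mm high above the roof board that runs 80 mm inward
- lap (a joint): lift angle of the lapped shingle about its nailed upper edge (rad): 0 as it lies, 0.05 means its lower edge is raised 5 mm. It springs back: about 2 N at the lower edge raises it 5 mm
- spare_shingle: loose wooden shingle, 120 x 62 x 6 mm, lying flat on the bench; not part of the job (origin in the middle of its underside)
- nail_tin: open tin of nails, 72 mm across, 36 mm high (origin in the middle of its underside)
- glue: white glue bottle, 60 mm across, 150 mm high (origin in the middle of its underside)
- hammer: small hammer, 200 mm long, lying on the bench on one side of the box (origin under it, half-way along)
Mind the look-alikes: they are no part of the job. There is more than one size of the part that bears flashing_mid; the job needs the largest.

How it is judged (in metres and radians):
On the way, in this order (a step that is already met when the one before it is completed fails the run):
1. the flashing is lifted clear of the bench in the fingers (height (world z) of flashing_mid above 0.05 m and contact force between the fingers and flashing above 0.5 N), for 0.2 s.
2. the head of the flashing is under the lapped shingle (x of flashing_head in the frame of lap_butt above 0.025 m and y of flashing_head in the frame of lap_butt between -0.014 and 0.014 m and z of flashing_head in the frame of roof below 0.007 m and angle between the x axis of flashing_mid and the x axis of roof, either way round below 0.12 rad), for 0.2 s.
At the end, for the whole second after the job is handed in: Head at least 25 mm (of 40) under the lapped shingle, centred within 14 mm, straight within 7 degrees; flashing still and flat on the roof board (2.3 degrees, 3 mm); fingers press it (over 2 N), it bears on the board with over 3 N; shingle lift under 0.02 rad (all of step 2 and angle between the z axis of flashing_mid and the z axis of roof, either way round below 0.04 rad and z of flashing_mid in the frame of roof between 0.002 and 0.008 m and value of joint lap below 0.02 rad and contact force between the fingers and flashing above 2 N and contact force between flashing and roof above 3 N and linear speed of flashing below 0.02 m/s); the arm keeps its last pose, push and grip.
It fails at once if the lapped shingle is lifted (its lower edge by more than 5 mm) (value of joint lap above 0.05 rad).
It fails at once if another thing on the bench is shifted by more than 30 mm (distance of any of spare_shingle, nail_tin, glue, hammer from where it was at the start of the episode above 0.03 m).
It also fails if it takes over 51 s, if anything falls off the work surface, if the arm or the gripper's body presses on something with over 40 N, if the wrist force passes 120 N, or if a joint passes its speed limit or range.

## Working session

There is one attempt and no reset: what is moved stays moved. The work goes in short steps, Python scripts to look and compute and a shell command to move; the robot and the scene stay as the last step left them, time stands still between calls to the robot, and variables do not carry over. Pictures are saved under pics/ and viewed, at most 10 in all, crops included, and the job is handed in when it is done.

```bash
mkdir -p pics; cat > h.py <<'E'
import numpy as np, cv2
from bench import manip
def snap(n,f):
    o=manip.get_obs(); s=manip.snapshot(n); cv2.imwrite('pics/'+f,s['color'][:,:,::-1])
    if n=='wrist':
        M=np.array(s['mount']); R=np.array(o['orientation'])
        s['orientation']=R@M[:3,:3]; s['xyz']=R@M[:3,3]+np.array(o['tool_pos'])
    s['xyz']=np.array(s['xyz']); s['orientation']=np.array(s['orientation'])
    import pickle; pickle.dump(s,open('pics/'+f+'.pkl','wb'))
    return s
def load(f):
    import pickle; return pickle.load(open('pics/'+f+'.pkl','rb'))
def ray(s,u,v):
    d=np.array([(u-s['cx'])/s['fx'],(v-s['cy'])/s['fy'],1]); return s['xyz'],s['orientation']@d
def onz(s,u,v,z):
    o,d=ray(s,u,v); return o+d*(z-o[2])/d[2]
def proj(s,p):
    c=s['orientation'].T@(np.array(p)-s['xyz']); return np.array([s['fx']*c[0]/c[2]+s['cx'],s['fy']*c[1]/c[2]+s['cy']])
E
python3 - <<'E'
from h import *
a=snap('scene','s0.png');b=snap('top','t0.png')
print(a['xyz'],b['xyz'],b['orientation'],b['fx'])
print(manip.get_obs(), manip.grip_point_offset)
E
```

```text
[ 1.36431352 -0.27599009  0.89328787] [0.27215875 0.05269702 1.2358607 ] [[-2.29053991e-02 -9.79160887e-01  2.01790237e-01]
 [-9.99721333e-01  2.35863114e-02  9.70202608e-04]
 [-5.70947180e-03 -2.01711782e-01 -9.79428282e-01]] 485.34954959918645
{'time': 0.1, 'q': array([7.37406557e+01, 1.38275578e+01, 2.20612936e-01, 7.65022232e+01,
       1.78901235e-03, 8.99981329e+01]), 'qvel': array([ 0.02314445, -0.0739652 ,  0.1422172 , -0.05585471,  0.09050413,
       -0.00746007]), 'effort': array([-1.08961227e-03, -3.73137438e+01,  2.53010541e+01,  1.08830901e-02,
       -1.24229723e-04, -1.47932252e-05]), 'tool_pos': array([0.13980506, 0.47939567, 0.19979941]), 'orientation': array([[-9.60013311e-01,  2.79953791e-01, -5.63443606e-04],
       [ 2.79954357e-01,  9.60011586e-01, -1.82039399e-03],
       [ 3.12861895e-05, -1.90534096e-03, -9.99998184e-01]]), 'force': array([ 0.9163439 , -0.50346678, -0.23345297]), 'ft_torque': array([-0.02190307, -0.01392568,  0.01559825]), 'grasp_force': 0.0, 'opening': 1.001797780810101} -0.0187
```

View pics/t0.png

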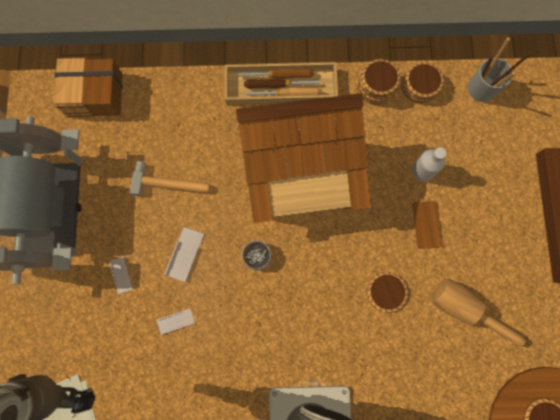

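View pics/s0.png

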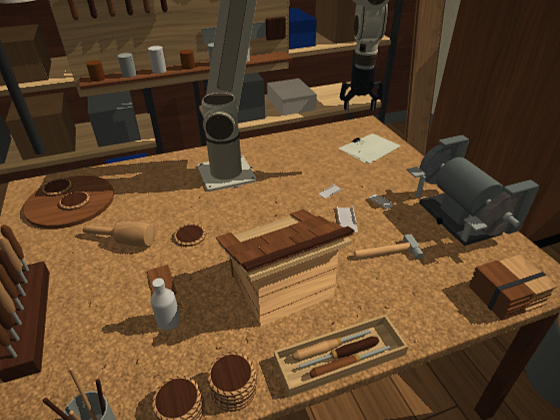

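The zinc candidates in the top view are (184,254), (176,321) and (121,275). The one at (184,254) looks largest, so I'll confirm with sizes and a crop.

```bash
python3 - <<'E'
from h import *
s=load('t0.png'); im=s['color']
hsv=cv2.cvtColor(im,cv2.COLOR_RGB2HSV)
m=((hsv[...,1]<70)&(hsv[...,2]>90)).astype(np.uint8)
m[:, :95]=0; m[:230]=0; m[345:]=0; m[:,230:]=0
n,l,st,c=cv2.connectedComponentsWithStats(m)
for i in range(1,n):
    if st[i,4]<80: continue
    ys,xs=np.where(l==i)
    P=np.array([onz(s,u,v,0.003)[:2] for u,v in zip(xs,ys)],np.float32)*1000
    r=cv2.minAreaRect(P); print(c[i],st[i,4],r,cv2.boxPoints(r).round().tolist())
crop=cv2.resize(im[225:345,90:230],None,fx=5,fy=5,interpolation=cv2.INTER_CUBIC)
cv2.imwrite('pics/c0.png',crop[:,:,::-1])
# roof: bare strip
m=((hsv[...,0]<35)&(hsv[...,2]>150)).astype(np.uint8)
for q in [(270,190),(349,174),(272,217),(351,205),(253,221),(369,207),(239,110),(361,96)]: print(q,onz(s,*q,0.17).round(3))
E
```

```text
[184.06483301 254.35658153] 1018 ((424.23565673828125, 306.0269470214844), (54.488365173339844, 125.81690979003906), 69.2015609741211) [[356.0, 303.0], [473.0, 258.0], [493.0, 309.0], [375.0, 354.0]]
[120.27251732 274.84988453] 433 ((374.2741394042969, 467.3563232421875), (82.96490478515625, 34.7363395690918), 16.71889877319336) [[330.0, 472.0], [340.0, 439.0], [419.0, 463.0], [409.0, 496.0]]
[174.97929607 321.29813665] 483 ((256.54034423828125, 325.19610595703125), (35.77651596069336, 83.10923767089844), 16.986494064331055) [[227.0, 360.0], [252.0, 280.0], [286.0, 291.0], [262.0, 370.0]]
(270, 190) [0.544 0.08  0.17 ]
(349, 174) [ 0.577 -0.101  0.17 ]
(272, 217) [0.481 0.077 0.17 ]
(351, 205) [ 0.505 -0.101  0.17 ]
(253, 221) [0.473 0.119 0.17 ]
(369, 207) [ 0.499 -0.142  0.17 ]
(239, 110) [0.739 0.149 0.17 ]
(361, 96) [ 0.767 -0.139  0.17 ]
```

View pics/c0.png

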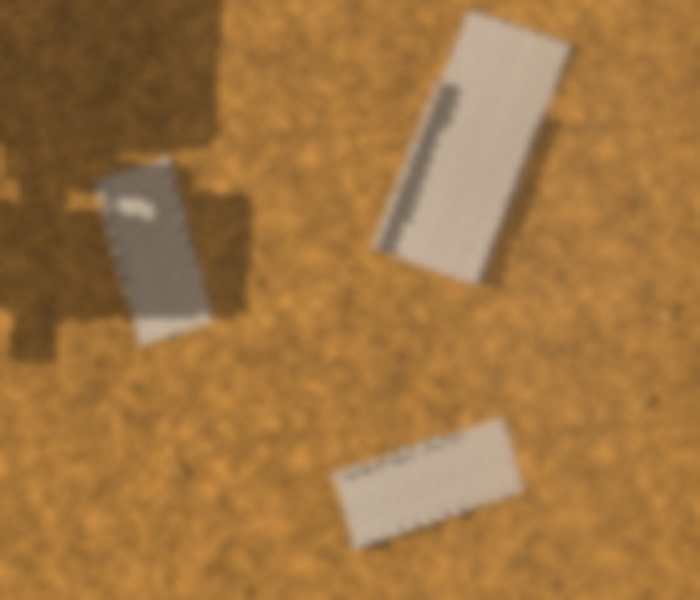

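The wanted flashing is at (184,254), about 126x54 mm by this rough measure. The others are about 83x35 mm. Its flat head points to the upper right, since the side rim's shadow stops short of that end. I'll move above it and look with the wrist camera.

```bash
python3 -m pendant '[[0.455,-0.293,-0.036,0,0,-0.0037,-0.6],[0.455,-0.293,-0.036,0,0,-0.0037,-0.6],[0.455,-0.293,-0.036,0,0,-0.0037,-0.6],[0.455,-0.293,-0.036,0,0,-0.0037,-0.6],[0.455,-0.293,-0.036,0,0,-0.0037,-0.6],[0.455,-0.293,-0.036,0,0,-0.0037,-0.6],[0.455,-0.293,-0.036,0,0,-0.0037,-0.6],[0,0,0,0,0,0,-0.6]]'
python3 - <<'E'
from h import *
s=snap('wrist','w0.png'); print(s['xyz'],s['orientation'])
E
```

```text
time: 1.1
tool_pos: [0.3964, 0.314, 0.1796]
orientation: [[-0.932, 0.361, -0.001], [0.361, 0.932, -0.001], [0.0, -0.001, -1.0]]
force: [0.0, -0.4, -0.8]
opening: 0.798
grasp_force: 0.0
[0.33543725 0.33783099 0.35248817] [[ 0.36087232  0.90109734  0.24040541]
 [ 0.93261409 -0.3482729  -0.0945354 ]
 [-0.0014589   0.25832069 -0.96605812]]
```

View pics/w0.png

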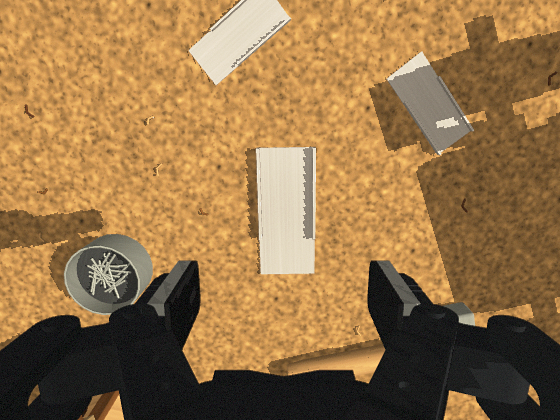

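The wrist picture shows the flashing with its tail edge at v≈148 (u 256–316), its head edge at v≈273 (u 259–315), and rims down to v≈240. The nail tin is at (108,275).

```bash
python3 - <<'E'
from h import *
s=load('w0.png'); im=s['color']; hsv=cv2.cvtColor(im,cv2.COLOR_RGB2HSV)
m=((hsv[...,1]<45)&(hsv[...,2]>60)).astype(np.uint8); m[:,:235]=0;m[:,335:]=0;m[:135]=0;m[285:]=0
m=cv2.morphologyEx(m,cv2.MORPH_OPEN,np.ones((3,3)))
for v in range(146,277,8):
    x=np.where(m[v])[0]; print(v,x.min() if len(x) else 0,x.max() if len(x) else 0)
ys=np.where(m[:,275:300].sum(1)>12)[0]; print(ys.min(),ys.max())
L=[onz(s,*p,0.0025) for p in [(259,273.5),(315,273.5)]]
T=[onz(s,*p,0.010) for p in [(256,147.5),(316,147.5)]]
h=(L[0]+L[1])/2;t=(T[0]+T[1])/2;t2=onz(s,286,147.5,0.0025)
print(L,T,h,t,t2,np.linalg.norm((h-t)[:2]),np.linalg.norm((h-t2)[:2]),np.degrees(np.arctan2(*(h-t2)[1::-1])),np.linalg.norm(T[0]-T[1]),np.linalg.norm(L[0]-L[1]))
E
```

```text
146 0 0
154 260 315
162 257 315
170 257 315
178 257 315
186 261 314
194 258 314
202 258 314
210 258 304
218 262 314
226 259 308
234 259 304
242 260 313
250 260 313
258 261 313
266 261 313
274 0 0
148 273
[array([0.47452249, 0.25625002, 0.0025    ]), array([0.49550227, 0.31057579, 0.0025    ])] [array([0.35316803, 0.30316593, 0.01      ]), array([0.3732531 , 0.35509153, 0.01      ])] [0.48501238 0.28341291 0.0025    ] [0.36321056 0.32912873 0.01      ] [0.36381998 0.32894131 0.0025    ] 0.13009849836143428 0.12946209655109028 -20.589713533015566 0.055674755619033574 0.058236075081354054
```

```bash
python3 -m pendant '[[0.087,-0.016,-0.366,0,0,0.003,-0.5],[0.087,-0.015,-0.366,0,0,0,-0.5],[0,0,-0.366,0,0,0,-0.5],[0,0,-0.366,0,0,0,-0.5],[0,0,-0.366,0,0,0,-0.5],[0,0,-0.33,0,0,0,-0.5],[0,0,-0.036,0,0,0,-0.5],[0,0,0,0,0,0,-0.5]]'
python3 - <<'E'
from h import *
s=snap('wrist','w1.png')
E
```

```text
time: 2.15
tool_pos: [0.4084, 0.3141, 0.0053]
orientation: [[-0.938, 0.347, 0.0], [0.347, 0.938, 0.0], [0.0, 0.0, -1.0]]
force: [-0.7, -0.6, 0.4]
opening: 0.748
grasp_force: 0.0
```

View pics/w1.png

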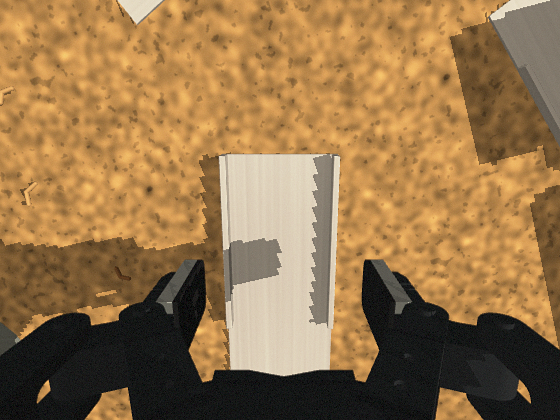

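The fingers straddle the rims: pads at u≈204 and 363, flashing at u 224–336. There's no contact yet, so I'll lower to touch the bench.

```bash
python3 -m pendant '[[0.02,-0.03,-0.025,0,0,0,-0.5],[0,0,-0.025,0,0,0,-0.5],[0,0,-0.025,0,0,0,-0.5],[0,0,-0.025,0,0,0,-0.5],[0,0,0,0,0,0,-0.5],[0,0,0,0,0,0,-0.5],[0,0,0,0,0,0,-0.5],[0,0,0,0,0,0,-0.5]]'
```

```text
time: 3.2
tool_pos: [0.4104, 0.3111, -0.0032]
orientation: [[-0.937, 0.348, 0.0], [0.348, 0.937, 0.0], [-0.0, 0.0, -1.0]]
force: [-0.1, 0.2, -0.2]
opening: 0.75
grasp_force: 0.0
```

```bash
python3 -m pendant '[[0,0,0,0,0,0,-0.4],[0,0,0,0,0,0,-0.4],[0,0,-0.02,0,0,0,-0.4],[0,0,-0.01,0,0,0,-0.4],[0,0,0,0,0,0,-0.4],[0,0,0,0,0,0,-0.4],[0,0,0,0,0,0,-0.4],[0,0,0,0,0,0,-0.4]]'
```

```text
time: 4.2
tool_pos: [0.4103, 0.3111, -0.0056]
orientation: [[-0.937, 0.348, 0.0], [0.348, 0.937, 0.0], [-0.0, 0.0, -1.0]]
force: [0.0, 0.4, 0.1]
opening: 0.691
grasp_force: 0.0
```

```bash
python3 -m pendant '[[0,0,0,0,0,0,0],[0,0,0,0,0,0,0.3],[0,0,0,0,0,0,1],[0,0,0,0,0,0,1],[0,0,0,0,0,0,1],[0,0,0,0,0,0,1],[0,0,0,0,0,0,1],[0,0,0,0,0,0,1]]'
```

```text
time: 5.2
tool_pos: [0.4103, 0.3111, -0.0056]
orientation: [[-0.937, 0.348, 0.0], [0.348, 0.937, 0.0], [-0.0, 0.0, -1.0]]
force: [0.5, 0.2, -0.3]
opening: -0.0
grasp_force: 0.0
```

```bash
python3 - <<'E'
from h import *
s=snap('wrist','w2.png'); o=manip.get_obs(); print(o['q'],o['force'],o['tool_pos'],o['opening'])
E
```

```text
[ 3.71642048e+01  2.60769379e+01 -1.55162546e+01  4.84110310e+01
 -4.48783718e-04  5.75456931e+01] [-0.19310735  0.90309113  0.01473819] [ 0.41028246  0.31101424 -0.0056586 ] 0.0037892748920278145
```

View pics/w2.png

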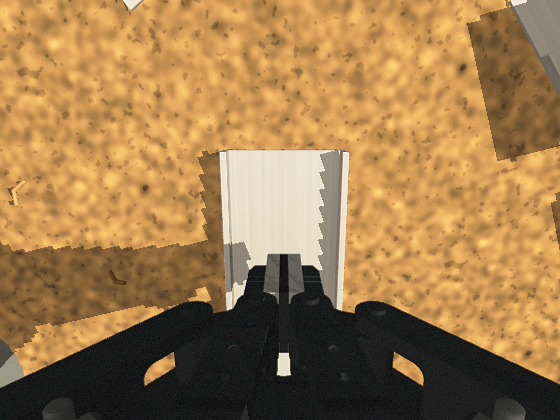

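The fingers closed above the sheet. They passed over the rims and the flashing hasn't moved, so the tips sit farther back than expected. I'll raise, reopen and go lower until I feel the bench.

```bash
python3 -m pendant '[[0,0,0.3,0,0,0,1],[0,0,0,0,0,0,-0.5],[0,0,0,0,0,0,-0.5],[0,0,0,0,0,0,-0.5],[0,0,-0.2,0,0,0,-0.5],[0,0,-0.18,0,0,0,-0.5],[0,0,0,0,0,0,-0.5],[0,0,0,0,0,0,-0.5]]'
```

```text
time: 6.25
tool_pos: [0.4103, 0.311, -0.0121]
orientation: [[-0.937, 0.348, -0.0], [0.348, 0.937, -0.0], [0.0, -0.0, -1.0]]
force: [0.4, 0.8, 0.4]
opening: 0.751
grasp_force: 0.0
```

```bash
python3 -m pendant '[[0,0,-0.02,0,0,0,-0.5],[0,0,-0.02,0,0,0,-0.5],[0,0,0,0,0,0,-0.5],[0,0,0,0,0,0,-0.4],[0,0,0,0,0,0,-0.4],[0,0,0,0,0,0,-0.4],[0,0,0,0,0,0,-0.4],[0,0,0,0,0,0,-0.4]]'; python3 - <<'E'
from h import *
s=snap('wrist','w3.png'); o=manip.get_obs(); print(o['force'],o['tool_pos'],o['effort'])
E
```

```text
time: 7.25
tool_pos: [0.4103, 0.311, -0.0152]
orientation: [[-0.937, 0.348, -0.0], [0.348, 0.937, -0.0], [0.0, -0.0, -1.0]]
force: [0.9, 0.3, -0.2]
opening: 0.698
grasp_force: 0.0
[ 0.29599973  0.18880322 -0.26601815] [ 0.41031164  0.31102492 -0.01523085] [-7.95439664e-04 -4.19424105e+01  1.93050599e+01  1.45933027e-03
 -1.97673994e-04 -9.95723440e-06]
```

View pics/w3.png

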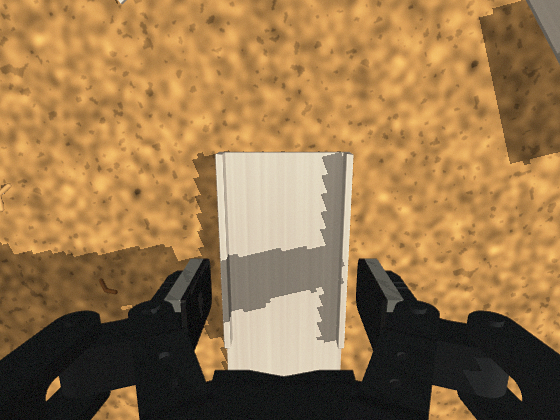

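The pads still hover: the gap shows 148 px between tips and the rims 129 px. I'll work out how far the tip sits behind the TCP.

```bash
python3 - <<'E'
from h import *
for f,op in (('w1.png',.748),('w3.png',.698)):
    s=load(f); M=np.array(s['mount']); print(s['fx'],M.round(4).tolist())
    t={'orientation':M[:3,:3],'xyz':M[:3,3],**{k:s[k] for k in('fx','fy','cx','cy')}}
    for sx in (-1,1):
      for dz in (0,-.01,-.02):
        print(f,sx,dz,[proj(t,(sx*.011,q*op*.0425,dz)).round(1).tolist() for q in(-1,1)])
s=load('w3.png')
for z in (0,.0025,.01): print(z,[proj(s,np.r_[np.array([.4243,.3062])+np.array([[.9367,.3502],[-.3502,.9367]])@np.array(p),z]).round(1).tolist() for p in((-.065,-.028),(-.065,.028),(.025,-.028))])
E
```

```text
364.6462993591435 [[0.0006, -0.966, -0.2587, 0.0655], [1.0, 0.0006, 0.0001, -0.0001], [0.0001, -0.2587, 0.966, -0.1729], [0.0, 0.0, 0.0, 1.0]]
w1.png -1 0 [[221.5, 269.6], [345.6, 269.7]]
w1.png -1 -0.01 [[218.1, 278.0], [349.0, 278.1]]
w1.png -1 -0.02 [[214.4, 287.4], [352.8, 287.5]]
w1.png 1 0 [[219.6, 228.6], [347.6, 228.7]]
w1.png 1 -0.01 [[216.0, 235.0], [351.2, 235.1]]
w1.png 1 -0.02 [[212.0, 242.2], [355.2, 242.3]]
364.6462993591435 [[0.0006, -0.966, -0.2587, 0.0655], [1.0, 0.0006, 0.0001, -0.0001], [0.0001, -0.2587, 0.966, -0.1729], [0.0, 0.0, 0.0, 1.0]]
w3.png -1 0 [[225.6, 269.6], [341.4, 269.7]]
w3.png -1 -0.01 [[222.5, 278.0], [344.6, 278.1]]
w3.png -1 -0.02 [[219.0, 287.4], [348.1, 287.5]]
w3.png 1 0 [[223.9, 228.6], [343.3, 228.7]]
w3.png 1 -0.01 [[220.5, 235.0], [346.7, 235.1]]
w3.png 1 -0.02 [[216.7, 242.2], [350.4, 242.2]]
0 [[219.4, 151.8], [350.1, 152.2], [227.2, 336.3]]
0.0025 [[218.4, 152.4], [351.1, 152.8], [226.4, 339.3]]
0.01 [[215.2, 154.3], [354.4, 154.6], [224.0, 348.9]]
```

By the image (148 px for 59 mm) the tips lie about 39 mm behind the reported TCP, which puts them about 23 mm above the bench. I'll keep descending, watching the force.

```bash
python3 -m pendant '[[0,0,-0.04,0,0,0,-0.45],[0,0,-0.03,0,0,0,-0.45],[0,0,-0.03,0,0,0,-0.45],[0,0,-0.02,0,0,0,-0.45],[0,0,0,0,0,0,-0.45],[0,0,0,0,0,0,-0.45],[0,0,0,0,0,0,-0.45],[0,0,0,0,0,0,-0.45]]'; python3 - <<'E'
from h import *
o=manip.get_obs(); print(o['force'],o['tool_pos'],o['opening'])
E
```

```text
time: 8.3
tool_pos: [0.4104, 0.3111, -0.0248]
orientation: [[-0.937, 0.348, 0.0], [0.348, 0.937, 0.0], [-0.0, 0.0, -1.0]]
force: [0.5, -0.5, 0.0]
opening: 0.726
grasp_force: 0.0
[ 0.46583702 -0.49955514  0.0128065 ] [ 0.41035307  0.31109342 -0.02475685] 0.7257921088127393
```

```bash
python3 -m pendant '[[0,0,-0.03,0,0,0,-0.45],[0,0,-0.03,0,0,0,-0.45],[0,0,-0.03,0,0,0,-0.45],[0,0,0,0,0,0,-0.45],[0,0,0,0,0,0,-0.45],[0,0,0,0,0,0,-0.45],[0,0,0,0,0,0,-0.45],[0,0,0,0,0,0,-0.45]]'; python3 - <<'E'
from h import *
s=snap('wrist','w4.png'); o=manip.get_obs(); print(o['force'],o['tool_pos'],o['opening'])
E
```

```text
time: 9.3
tool_pos: [0.4103, 0.311, -0.032]
orientation: [[-0.937, 0.348, 0.0], [0.348, 0.937, 0.0], [-0.0, 0.0, -1.0]]
force: [-0.0, 0.3, 0.3]
opening: 0.723
grasp_force: 0.0
[ 0.55863987  0.11680096 -0.01473142] [ 0.41037409  0.31105336 -0.03199948] 0.7275067508452867
```

View pics/w4.png

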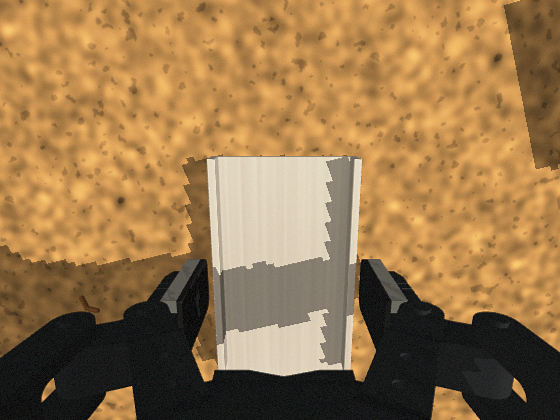

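The pads (u 207 and 361) now sit just outside the rims (u 212–356), with tips slightly below the rim tops. I'll lower about 4 mm more and close.

```bash
python3 -m pendant '[[0,0,-0.025,0,0,0,-0.45],[0,0,-0.025,0,0,0,-0.45],[0,0,0,0,0,0,-0.45],[0,0,0,0,0,0,1],[0,0,0,0,0,0,1],[0,0,0,0,0,0,1],[0,0,0,0,0,0,1],[0,0,0,0,0,0,1]]'; python3 - <<'E'
from h import *
o=manip.get_obs(); print(o['force'],o['tool_pos'],o['opening'],o['grasp_force'])
E
```

```text
time: 10.35
tool_pos: [0.4113, 0.3118, -0.0343]
orientation: [[-0.937, 0.348, 0.002], [0.348, 0.937, 0.001], [-0.001, 0.002, -1.0]]
force: [-2.2, -1.2, 10.4]
opening: 0.634
grasp_force: 68.9
[-2.16282027 -1.15893827 10.41639723] [ 0.41126348  0.31178056 -0.03434514] 0.6336596599553248 68.88440276496112
```

Gripped (opening 0.634, about 54–56 mm), but the tips are pressing on the bench. I'll regrip about 2 mm higher so that on the roof the flashing bears, not the fingertips, then lift.

```bash
python3 -m pendant '[[0,0,0,0,0,0,-0.45],[0,0,0,0,0,0,-0.45],[0,0,0.045,0,0,0,-0.45],[0,0,0,0,0,0,1],[0,0,0,0,0,0,1],[0,0,0,0,0,0,1],[0,0,0,0,0,0,1],[0,0,0,0,0,0,1]]'; python3 - <<'E'
from h import *
o=manip.get_obs(); print(o['force'],o['tool_pos'],o['opening'],o['grasp_force'])
s=load('t0.png');a=load('s0.png'); 
for f,im,box in(('t',s['color'],(85,230,230,380)),('s',a['color'],(200,300,210,365))):
    c=im[box[0]:box[1],box[2]:box[3]]; cv2.imwrite('pics/c%s.png'%f,cv2.resize(c,None,fx=4.0,fy=4.0,interpolation=cv2.INTER_CUBIC)[:,:,::-1])
i1=cv2.imread('pics/ct.png');i2=cv2.imread('pics/cs.png')
i2=cv2.resize(i2,None,fx=.48,fy=.48)
E
```

```text
time: 11.35
tool_pos: [0.4106, 0.3112, -0.0317]
orientation: [[-0.937, 0.348, 0.001], [0.348, 0.937, 0.0], [-0.0, 0.001, -1.0]]
force: [-0.0, -0.8, 6.2]
opening: 0.635
grasp_force: 63.4
[-2.74136851e-03 -7.85418289e-01  6.20554034e+00] [ 0.41059279  0.31124687 -0.03171324] 0.6346996540821648 63.442095920909196
```

View pics/ct.png

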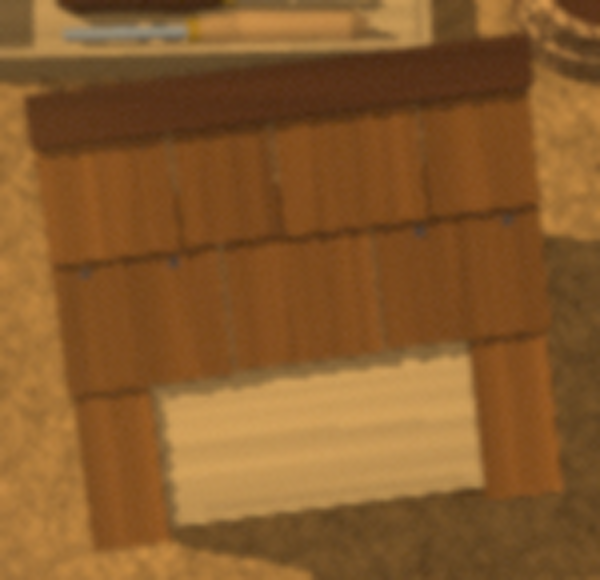

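View pics/cs.png

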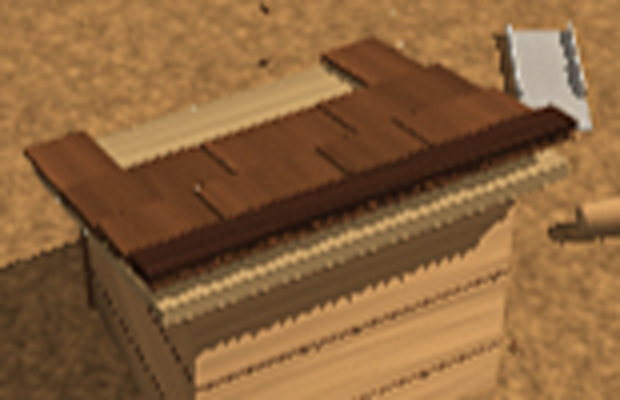

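That's all 10 views used, so I'll work numerically from here. In the top crop, the lapped shingle's butt corners are at about (288.8,179.5) and (326.5,172.5), and the bare strip's eave corners at (273.8,216.3) and (351,206.8). In the scene crop, the butt corners are (290,225) and (261,236), and the eave corners (290.5,215.5) and (231,233). I'll fit the roof pose from these with the known dimensions.

```bash
python3 - <<'E'
from h import *
from scipy.optimize import least_squares
from scipy.spatial.transform import Rotation as R
t=load('t0.png');a=load('s0.png')
# name: model(mm), top px(crop/4), scene px
pts=[((85,42,13),(235,378),(320,100)),((85,-42,13),(386,350),(205,145)),
 ((0,92,3),(172,525),(322,63)),((0,-92,3),(484,487),(88,133)),
 ((None,135,6),(92,548),(374,37)),((None,-135,6),(562,490),(25,152))]
T=lambda q:np.array([230+q[0]/4-.375,85+q[1]/4-.375]); S=lambda q:np.array([210+q[0]/4-.375,200+q[1]/4-.375])
def Rm(y): return R.from_euler('z',y).as_matrix()@R.from_euler('y',-np.radians(18)).as_matrix()
def P(p,m): return p[:3]+Rm(p[3])@np.array([p[4] if m[0] is None else m[0]/1000,m[1]/1000,m[2]/1000])
def f(p): return np.concatenate([np.r_[proj(t,P(p,m))-T(q),proj(a,P(p,m))-S(w)] for m,q,w in pts])
r=least_squares(f,[.49,0,.165,.1,-.005],loss='soft_l1'); print(r.x.round(4),np.degrees(r.x[3]))
print(f(r.x).reshape(-1,4).round(1))
# butt triangulation
for m,q,w in pts:
    (o1,d1),(o2,d2)=ray(t,*T(q)),ray(a,*S(w)); k=np.linalg.lstsq(np.c_[d1,-d2],o2-o1,rcond=None)[0]; print(m,((o1+d1*k[0]+o2+d2*k[1])/2).round(4),np.linalg.norm(o1+d1*k[0]-o2-d2*k[1]).round(4))
np.save('roof.npy',r.x)
E
```

```text
[ 0.5002 -0.0127  0.1341  0.1076 -0.0063] 6.164225023028465
[[ 0.1 -1.9 -1.9  1.2]
 [-1.   0.4 -1.8 -0.6]
 [-1.2  0.5  0.5 -0.6]
 [-0.4 -0.2 -0.3  0.9]
 [ 0.6  0.  -0.7  0.2]
 [-1.  -0.5 -0.3 -0.8]]
(85, 42, 13) [0.5686 0.0407 0.1728] 0.0063
(85, -42, 13) [ 0.5831 -0.0455  0.172 ] 0.0065
(0, 92, 3) [0.4908 0.0762 0.1364] 0.0008
(0, -92, 3) [ 0.5083 -0.1039  0.1396] 0.0019
(None, 135, 6) [0.4781 0.1224 0.1381] 0.0007
(None, -135, 6) [ 0.5066 -0.1489  0.135 ] 0.0033
```

```bash
python3 -m pendant '[[0,0,0.3,0,0,0,1],[0,0,0.5,0,0,0,1],[0,0,0.6,0,0,0,1],[0,0,0.6,0,0,0,1],[0,0,0.6,0,0,0,1],[0,0,0.4,0,0,0,1],[0,0,0,0,0,0,1],[0,0,0,0,0,0,1]]'
```

```text
time: 12.35
tool_pos: [0.4097, 0.3105, 0.2062]
orientation: [[-0.937, 0.348, -0.002], [0.348, 0.937, -0.001], [0.001, -0.002, -1.0]]
force: [0.8, -0.3, -1.5]
opening: 0.633
grasp_force: 63.7
```

```bash
cat >> h.py <<'E'
from scipy.spatial.transform import Rotation as RR
rp=np.load('roof.npy'); RO=rp[:3]; RRm=RR.from_euler('z',rp[3]).as_matrix()@RR.from_euler('y',-np.radians(18)).as_matrix()
G=np.array([-.0146,0,-.032])   # TCP in flashing (mid, underside) frame
def tcp(xh,y=0,z=0): return RO+RRm@(np.array([xh-.065,y,z])+G)
def need(xh,y=0,z=0):
    o=manip.get_obs(); Rt=RRm@np.diag([-1.,1,-1]); d=(tcp(xh,y,z)-o['tool_pos'])/.08
    w=RR.from_matrix(Rt@np.array(o['orientation']).T).as_rotvec()/np.pi
    print('units',d.round(4),w.round(4),'F roof',(RRm.T@o['force']).round(1),'op',o['opening'].round(3),'gf',o['grasp_force'].round(1),'t',o['time'])
    R=np.array(o['orientation'])@np.diag([-1.,1,-1])
    print('head roof mm',((RRm.T@(o['tool_pos']-RO)-G+[.065,0,0])*1000).round(1))
E
python3 - <<'E'
from h import *
need(.060,0,.030); print('slope unit/80mm',RRm[:,0].round(4),'normal',RRm[:,2].round(4))
E
```

```text
Traceback (most recent call last):
  File "h.py", line 26, in need
    print('units',d.round(4),w.round(4),'F roof',(RRm.T@o['force']).round(1),'op',o['opening'].round(3),'gf',o['grasp_force'].round(1),'t',o['time'])
                                                                                  ^^^^^^^^^^^^^^^^^^
AttributeError: 'float' object has no attribute 'round'
```

```bash
sed -i "s/o\['opening'\].round(3)/round(o['opening'],3)/;s/o\['grasp_force'\].round(1)/round(o['grasp_force'],1)/" h.py
python3 - <<'E'
from h import *
need(.060,0,.030); print('slope unit/80mm',RRm[:,0].round(4),'normal',RRm[:,2].round(4))
E
```

```text
units [ 0.9069 -4.0642 -1.0017] [-0.012  -0.1006  0.1464] F roof [ 0.2 -0.4 -1.7] op 0.633 gf 63.7 t 12.35
head roof mm [ 49.4 331.  117.7]
slope unit/80mm [0.9456 0.1021 0.309 ] normal [-0.3072 -0.0332  0.9511]
```

```bash
python3 -m pendant '[[0.13,-0.58,0,0,0,0.049,1],[0.13,-0.58,0,0,0,0.049,1],[0.13,-0.58,0,0,0,0.049,1],[0.13,-0.58,0,0.005,-0.05,0,1],[0.13,-0.58,0,0.005,-0.05,0,1],[0.13,-0.58,0,0,0,0,1],[0.13,-0.58,0,0,0,0,1],[0,0,0,0,0,0,1]]'
python3 - <<'E'
from h import *
need(.060,0,.030)
E
```

```text
time: 13.35
tool_pos: [0.4819, -0.0168, 0.2054]
orientation: [[-0.947, -0.099, 0.306], [-0.095, 0.995, 0.029], [-0.307, -0.002, -0.952]]
force: [-0.2, 0.8, -0.9]
opening: 0.636
grasp_force: 63.7
units [ 0.0037  0.0274 -0.9908] [ 0.0006 -0.0006  0.0026] F roof [-0.3  0.8 -0.8] op 0.636 gf 63.7 t 13.35
head roof mm [ 84.   -2.1 105.5]
```

Hovering above the roof. I'll check the roof fit and the grip from the wrist camera with colour profiles.

```bash
python3 - <<'E'
from h import *
s=snap('wrist','w5.png'); im=cv2.cvtColor(s['color'],cv2.COLOR_RGB2HSV)
def cls(p):
    u,v=proj(s,RO+RRm@(np.array(p)/1000)); u,v=int(round(u)),int(round(v))
    if not(0<=u<560 and 0<=v<420): return ' '
    h,S,V=im[v,u]
    return 'k' if V<45 else 'Z' if S<55 else 'B' if V>150 else 'd' if S>150 and V<125 else 'm'
for x in (-15,-10,-5,0,5,10,20,30,40,50,70,80,85,90): print('%4d'%x,''.join(cls((x,y,0)) for y in range(130,-131,-3)))
for c in((0,92,0),(0,-92,0),(85,92,6),(85,42,13)): print(c,proj(s,RO+RRm@(np.array(c)/1000)).round(1))
for v in range(100,260,25):
  z=np.where((im[v,:,1]<55)&(im[v,:,2]>45))[0]; print(v,z.min() if len(z) else 0,z.max() if len(z) else 0,len(z))
E
```

```text
-15 BBBBBBBBBBBBBBBdddddmBBBBdmZZZZZZZZZZZZZZZZZZZZZZZZZZZZZZZZZZZmmmmmmdddddBmmmmmBmmmBBmm
 -10 BBBBBBBBBBBBBBdddddmBBBdmkkZZZZZZZZZZZZZZZZZZZZZZZZZZZZZZZZZZZkdmmmmmdddddBmmBmmBdmmmmm
  -5 BBBBBBBBBBBBBddddddBBBBmmmkZZZZZZZZZZZZZZZZZZZZZZZZZZZZZZZZZZZdddBmmBmddddddddddmmdmddd
   0 BBBBBBBBBBBBmBBBBBBBBBBBBBBZZZZZZZZZZZZZZZZZZZZZZZZZZZZZZZZZZZBBBBBBBBBBBBBdddddmmddddd
   5 BBBBBBBBBBBBdBBBBBBBBBBBBBBZZZZZZZZZZZZZZZZZZZZZZZZZZZZZZZZZZZBBBBBBBBBBBBBdddddmmddddd
  10 BBBBBBBBBBBBBBBBBBBBBBBBBBBZZZZZZZZZZZZZZZZZZZZZZZZZZZZZZZZZZZBBBBBBBBBBBBBdddddmmddddd
  20 BBBBBBBBBBBBdBBBBBBBBBBBBBBZZZZZZZZZZZZZZZZZZZZZZZZZZZZZZZZZZZBBBBBBBBBBBBBBBBBBBBBBBBB
  30 BBBBBBBBBBBBdBBBBBBBBBBBBBBZZZZZZZZZZZZZZZZZZZZZZZZZZZZZZZZZZZBBBBBBBBBBBBBBBBBBBBBBBBB
  40 BBBBBBBBBBBBmBBBBBBBBBBBZZZZZZZZZZZZZZZZZZZZZZZZZZZZZZZZZZZZZZkZZmBBBBBBBBBBBBBBBBBBBBB
  50 BBBBBBBBBBBBmBBBBBBBkkZZZkkkZZZZZZZZZZZZZZZZZZZZZZZZZZZZZZZZZZkkZZZZkkBBBBBBBBBBBBBBBBB
  70 BBBBBBBBBBBBdBkkkkZZZZkkkkkkZZZZZZZZZZZZZZZZZZZZZZZZZZZZZZZZZZkkkkkkZZZZkkkmBBBBBBBBBBB
  80 mBmBBddBmkkkkkkkkkkkZZkkkkkkZZZZZZZZZZZZZZZZZZZZZZZZZZZZZZZZZZkkkkkZZkkkkkkkkkkkkBBBBBB
  85 kkmmdddddkkkkkkkkkkkkkkkkkkZZZZZZZZZZZZZZZZZZZZZZZZZZZZZZZZZZZkkkkZZkkkkkkkkkkkkkmddddm
  90 kkkkkkkkkkkkkkkkkkkkkkkkkkkZZZZZZZZZZZZZZZZZZZZZZZZZZZZZZZZZZZmkkkkZZkkkkkkkkkkkkkkkkkk
(0, 92, 0) [419.1 205.5]
(0, -92, 0) [155.  206.9]
(85, 92, 6) [411.7 319.2]
(85, 42, 13) [345.5 324.6]
100 425 480 56
125 0 0 0
150 0 0 0
175 207 359 153
200 0 358 167
225 0 357 185
250 0 355 162
```

The fit holds: the eave appears at x≈-3..0, and the strip edges at y≈+94 and -95, so it's centred within 1 mm. Descending to about 8 mm above the board.

```bash
python3 -m pendant '[[0.0366,0.0094,-0.244,0,0,0.0026,1],[0.0366,0.0094,-0.244,0,0,0,1],[0.0366,0.0094,-0.244,0,0,0,1],[0.0366,0.0094,-0.244,0,0,0,1],[0.0366,0.0094,-0.244,0,0,0,1],[0,0,0,0,0,0,1],[0,0,0,0,0,0,1],[0,0,0,0,0,0,1]]'
python3 - <<'E'
from h import *
need(.068,0,.0)
E
```

```text
time: 14.4
tool_pos: [0.4983, -0.0096, 0.1109]
orientation: [[-0.944, -0.114, 0.31], [-0.109, 0.993, 0.034], [-0.312, -0.002, -0.95]]
force: [0.2, 0.9, -1.0]
opening: 0.629
grasp_force: 63.7
units [ 0.0083 -0.0395 -0.1353] [ 0.0006  0.001  -0.0022] F roof [-0.1  0.8 -1.1] op 0.629 gf 63.7 t 14.4
head roof mm [71.   3.2 10.4]
```

```bash
python3 -m pendant '[[-0.0035,-0.0205,-0.044,0,0,-0.002,1],[-0.0035,-0.0205,-0.044,0,0,0,1],[0,0,0,0,0,0,1],[0.0038,0.0004,-0.0119,0,0,0,1],[0.0038,0.0004,-0.0119,0,0,0,1],[0,0,0,0,0,0,1],[0,0,0,0,0,0,1],[0,0,0,0,0,0,1]]'
python3 - <<'E'
from h import *
need(.068,0,.0)
E
```

```text
time: 15.4
tool_pos: [0.4979, -0.0132, 0.1011]
orientation: [[-0.945, -0.107, 0.309], [-0.103, 0.994, 0.032], [-0.311, -0.002, -0.951]]
force: [0.6, 0.2, -0.4]
opening: 0.629
grasp_force: 63.7
units [ 0.0144  0.0051 -0.0127] [ 0.0006  0.0006 -0.    ] F roof [ 0.5  0.2 -0.6] op 0.629 gf 63.7 t 15.4
head roof mm [67.2 -0.3  1.3]
```

```bash
python3 -m pendant '[[0.0038,0.0004,-0.0119,0,0,0,1],[0,0,0,0,0,0,1],[0.0038,0.0004,-0.0119,0,0,0,1],[0,0,0,0,0,0,1],[0,0,0,0,0,0,1],[0,0,0,0,0,0,1],[0,0,0,0,0,0,1],[0,0,0,0,0,0,1]]'
python3 - <<'E'
from h import *
need(.068,0,.0)
E
```

```text
time: 16.4
tool_pos: [0.4983, -0.0132, 0.0995]
orientation: [[-0.945, -0.107, 0.309], [-0.103, 0.994, 0.032], [-0.311, -0.002, -0.95]]
force: [-3.7, -0.3, 6.0]
opening: 0.633
grasp_force: 64.8
units [0.0085 0.0048 0.0069] [0.0006 0.0007 0.    ] F roof [-1.7  0.1  6.9] op 0.633 gf 64.8 t 16.4
head roof mm [67.1 -0.3 -0.3]
```

The flashing is on the board at z≈0 with about 7 N. Sliding up the slope.

```bash
python3 -m pendant '[[0.0532,0.0057,0.0174,0,0,0,1],[0.0532,0.0057,0.0174,0,0,0,1],[0.0532,0.0057,0.0174,0,0,0,1],[0.0532,0.0057,0.0174,0,0,0,1],[0.0532,0.0057,0.0174,0,0,0,1],[0.0532,0.0057,0.0174,0,0,0,1],[0,0,0,0,0,0,1],[0,0,0,0,0,0,1]]'
python3 - <<'E'
from h import *
need(.117,0,.0)
E
```

```text
time: 17.4
tool_pos: [0.5232, -0.0105, 0.1078]
orientation: [[-0.945, -0.107, 0.308], [-0.103, 0.994, 0.031], [-0.31, -0.002, -0.951]]
force: [-7.1, 0.2, 7.2]
opening: 0.631
grasp_force: 65.2
units [0.2768 0.0336 0.0929] [0.0006 0.0003 0.    ] F roof [-4.4  0.9  9.1] op 0.631 gf 65.2 t 17.4
head roof mm [93.5 -0.3 -0.2]
```

```bash
python3 -m pendant '[[0.0556,0.006,0.0182,0,0,0,1],[0.0556,0.006,0.0182,0,0,0,1],[0.0556,0.006,0.0182,0,0,0,1],[0.0556,0.006,0.0182,0,0,0,1],[0,0,0,0,0,0,1],[0,0,0,0,0,0,1],[0,0,0,0,0,0,1],[0,0,0,0,0,0,1]]'
python3 - <<'E'
from h import *
need(.118,0,.0)
s=snap('scene','s1.png');t=snap('top','t1.png');w=snap('wrist','w6.png')
# wrist: tail edge row and rims
im=cv2.cvtColor(w['color'],cv2.COLOR_RGB2HSV)
for v in range(60,300,16):
  z=np.where((im[v,200:370,1]<55)&(im[v,200:370,2]>60))[0]+200; print(v,z.min() if len(z) else 0,z.max() if len(z) else 0,len(z))
c=np.where(((im[:,275:295,1]<55)&(im[:,275:295,2]>60)).sum(1)>10)[0]; print('col',c.min(),c.max())
o=manip.get_obs()
for nm,p in(('tailL',(-.065,.028,.01)),('tailR',(-.065,-.028,.01)),('tailmid',(-.065,0,.0025))):
  h=RRm.T@(o['tool_pos']-RO)-G; print(nm,proj(w,RO+RRm@(h+np.array(p))).round(1))
E
```

```text
time: 18.4
tool_pos: [0.5412, -0.0085, 0.1136]
orientation: [[-0.945, -0.107, 0.308], [-0.103, 0.994, 0.031], [-0.31, -0.002, -0.951]]
force: [-5.1, -0.6, 6.3]
opening: 0.63
grasp_force: 65.1
units [0.0643 0.0106 0.0236] [ 0.0006  0.0004 -0.    ] F roof [-2.9 -0.   7.6] op 0.63 gf 65.1 t 18.4
head roof mm [112.5  -0.3  -0.2]
60 0 0 0
76 0 0 0
92 0 0 0
108 0 0 0
124 0 0 0
140 0 0 0
156 0 0 0
172 206 360 155
188 207 359 153
204 209 358 150
220 210 357 148
236 211 356 146
252 212 355 144
268 200 369 153
284 215 352 138
col 157 375
tailL [361.3 159.4]
tailR [204.8 159.1]
tailmid [283.1 156.9]
```

```bash
python3 - <<'E'
from h import *
w=load('w6.png'); im=cv2.cvtColor(w['color'],cv2.COLOR_RGB2HSV)
def cls(p):
    u,v=proj(w,RO+RRm@(np.array(p)/1000)); u,v=int(round(u)),int(round(v))
    if not(0<=u<560 and 0<=v<420): return ' '
    h,S,V=im[v,u]
    return 'k' if V<45 else 'Z' if S<55 else 'B' if V>150 else 'd' if S>150 and V<125 else 'm'
for x in list(range(-10,4,2)): print('%4d'%x,''.join(cls((x,y,0)) for y in range(110,-111,-3)))
print()
for s,nm in((load('s1.png'),'s'),(load('t1.png'),'t')):
    im=cv2.cvtColor(s['color'],cv2.COLOR_RGB2HSV)
    def cl(p,z):
        u,v=proj(s,RO+RRm@(np.array([p[0],p[1],z])/1000)).round().astype(int); h,S,V=im[v,u]
        return 'k' if V<45 else 'Z' if S<70 else 'B' if V>150 else 'd'
    print(nm)
    for x in range(60,100,3): print('%4d'%x,''.join(cl((x,y),6) for y in range(60,-61,-3)))
E
```

```text
-10  BBBBBBBBBBBddddmBBBmdkkkkkZZZZZZZZZZZZZZZZZZZZkkkkkkmmmmmddddddmBdmBmmBBm
  -8  ddddddBBBBdddddBBBmdkkkkkkZZZZZZZZZZZZZZZZZZZZkkkkkkkdmmmdddddBmmmmdddddd
  -6  BBBBddBBBddddddBBBddkkkkkkZZZZZZZZZZZZZZZZZZZZkkkkkkkmdmmmdddddmBmBdddddd
  -4  BBBBddBBBdddddBBBBmdkkkkkkZZZZZZZZZZZZZZZZZZZZdkkkkkmdmBmBddddddmBmdddddd
  -2  BBBBddmmmmmmmmmmmmmmmmmmmmZZZZZZZZZZZZZZZZZZZZmmmmmmmmmmmmmmmmmmmmmmddddd
   0  BBBBddBBBBBBBBBBBBBBBBBBBBZZZZZZZZZZZZZZZZZZZZBBBBBBBBBBBBBBBBBBBBBdddddd
   2  BBBBddBBBBBBBBBBBBBBBBBBBBZZZZZZZZZZZZZZZZZZZZBBBBBBBBBBBBBBBBBBBBBdddddd

s
  60 BBBBBBBBBBZZZZZZZZZZZZZZZZZZZZZdddBBBBBBB
  63 BBBBBBBBBBZZZZZdZZZZZZZZZZZZZZdddBBBBBBBB
  66 BBBBBBBBBBZdZZZdZZZZZZZZZZZZZZddddBBBBBBB
  69 BdBBBBBdBBdddddZdZZdZZdZZZZZdZddddBBBBBBB
  72 dddddBddBddddddddZddZddZddZddddddddBddBdB
  75 ddddddddddddddddddddddddddddddddddddddddd
  78 ddddddddddddddddddddddddddddddddddddddddd
  81 ddddddddddddddddddddddddddddddddddddddddd
  84 ddddddddddddddddddddddddddddddddddddddddd
  87 ddddddddddddddddddddddddddddddddddddddddd
  90 ddddddddddddddddddddddddddddddddddddddddd
  93 ddddddddddddddddddddddddddddddddddddddddd
  96 ddddddddddddddddddddddddddddddddddddddddd
  99 ddddddddddddddddddddddddddddddddddddddddd
t
  60 BBBBBBBBBBBBZZZZZZZZdZZddddZZddddBBBBBBBB
  63 BBBBBBBBBBBBZZZZZZZZZZZZZZZZZZdddBBBBBBBB
  66 BBBBBBBBBBBBZZZZZZZZZZZZZZZZZZddBBBBBBBBB
  69 BBBBBBBBBBBZZZZZZZZZZZZZZZZZZZBBBBBBBBBBB
  72 BBBBBBBBBBBZZZZZZZZZZZZZZZZZZZBBBBBBBBBBB
  75 ddBBBBdBBBBBZZZZZZZZZZZZZZZZZBBBBBBBBBBBB
  78 ddddddddddddZZZZZZZZZZZZZZZZZdddBBddddBBB
  81 ddddddddddddZZZZZZZZZZZZZZZZZZddddddddddd
  84 ddddddddddddddddddZdddddZdddddddddddddddd
  87 ddddddddddddddddddddddddddddddddddddddddd
  90 ddddddddddddddddddddddddddddddddddddddddd
  93 ddddddddddddddddddddddddddddddddddddddddd
  96 ddddddddddddddddddddddddddddddddddddddddd
  99 ddddddddddddddddddddddddddddddddddddddddd
```

The grip hasn't slipped: the tail edge is at row 157, as predicted. The head goes beneath the shingle in the top view, at about 29 mm in. I'll go 5 mm further and then press down.

```bash
python3 -m pendant '[[0.03,0.0032,0.0097,0,0,0,1],[0.03,0.0032,0.0097,0,0,0,1],[0,0,0,0,0,0,1],[0.0038,0.0004,-0.0119,0,0,0,1],[0.0019,0.0002,-0.006,0,0,0,1],[0,0,0,0,0,0,1],[0,0,0,0,0,0,1],[0,0,0,0,0,0,1]]'
python3 - <<'E'
from h import *
need(.118,0,.0)
E
```

```text
time: 19.55
tool_pos: [0.5453, -0.0081, 0.1149]
orientation: [[-0.945, -0.107, 0.308], [-0.103, 0.994, 0.031], [-0.309, -0.002, -0.951]]
force: [-15.7, -1.2, 20.1]
opening: 0.629
grasp_force: 67.2
units [0.0119 0.0048 0.0076] [0.0006 0.0002 0.0001] F roof [-8.8  0.5 24. ] op 0.629 gf 67.2 t 19.55
head roof mm [116.9  -0.3  -0.3]
```

The head is about 32–33 mm under, centred within 0.5 mm and straight. Normal force is about 24 N and the pose is steady, so I'm handing in.

```bash
python3 -c "
from bench import manip
print(manip.sign_off())"
```

```text
the job is handed in; nothing more can be done
None
```

The job is handed in, with no verdict returned: the flashing's head is by my measurement about 32–33 mm under the lapped shingle, centred within about 1 mm and straight, and still gripped and pressed onto the roof board with about 24 N; I did not check the shingle's lift or the bystanders' positions by camera at the end.

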